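# Close up the polisher drive housing and hold its cover ready for the screws

### The arm

A 6-joint arm with a two-finger parallel gripper is mounted at the origin on the work surface. World frame = base frame: x ahead of the robot, y to its left, z up, the work surface at z = 0. Lengths are in m, angles in degrees, forces in N, time in s.
With the tool pointing down it reaches from about 0.375 to 0.9 m from the base axis. Payload 3.1 kg.
Tool frame: the origin (TCP) lies on the centre line of the jaws, within the pads' length; the fingertips stand 17 mm ahead of it and the grasp point (between the pads) lies 2 mm behind it; z points along the fingers, y is the line along which they close (so a half turn about z gives the same grasp; the last joint's range is limited). The gripper opens to 87 mm and grips with 3 to 60 N. Pads are 19 mm wide; open, the fingers measure 117 mm over their backs; the gripper's body (75 mm by 190 mm) begins 51 mm behind the grasp point.
Start: joints at [58.413, 30.224, 82.088, -0, 67.689, -10.227], TCP at [0.228, 0.582, 0.24] pointing down, gripper open.
Joint ranges: [-176.69, 176.69], [-43.24, 126.21], [12.49, 139.97], [-82, 262], [0, 151.66], [-163.58, 163.58]. Speed limits (degrees/s): [159.86, 159.86, 180, 180, 180, 180].

### API

Orientations are given as a 3x3 rotation matrix whose columns are the frame's x, y, z axes.
In Python, from rig import bot, imaging, finder gives the robot as it stands. The module is installed in compiled form; this text tells all that it offers.
- The arm moves only by the tool play_rows, never from a script. Its argument "motion" is a list that holds one entry, the list of rows, each a list of 6 numbers: the shift along the tool's x, y, z in a scale on which 1.0 is 1 m, then the turn, a rotation vector about the tool's x, y, z in fractions of the full range, 1 being pi/2 rad. In form: [[[dx, dy, dz, wx, wy, wz], ...]]. A call has 1 to 8 rows; each row is the pose to reach, as a shift and turn from the pose commanded when the call began, along the tool's axes at that moment; what a row does not reach only later rows make up. A row lasts 1/12 s, in which the tool goes at most 41.7 mm and 7.16 degrees, less where a joint would pass 70% of its speed; a pose out of reach is approached as far as the arm can. No shift or turn number may pass 1 either way. A call with a gripper value outside its range is refused whole. "fingers" is the finger opening in m, from 0 to 0.087, set as the call begins (left out, the last holds). The fingers move at their own pace and stop on an object; the grip force is fixed at half the most. Time passes only in rows, so rows that repeat a pose let the fingers close. It gives the time, the measured TCP pose, the force, the opening and the grip force at its end, in the units of the state.
- bot.read_state(): the state, without advancing time (a new reading comes with each control period).
- imaging.capture(name): name is "scene" or "top" or "wrist"; returns a dict with "frame" (400x640x3 uint8, red, green, blue), "camera_matrix" (3x3 intrinsics, pixels), "R" (3x3) and "t" (3): a world point X has camera coordinates R X + t. Camera axes: x right, y down, z forward; pixel columns grow to the right and rows downward; lengths in m; the calibration is good to about 2 mm. The wrist camera is an equidistant fisheye: a pixel r from the principal point sees the ray r / f radians off the axis. A picture is of the moment at which its call begins. There is no depth.
- bot.hand_in(): hands the job in; it is judged then, once.
Trained networks look in the newest picture that a camera, given by its name, has taken for a name from the list of things; names that differ only in an ending like _2 or _b are one class to them, and where a whole thing is asked for, a point or a joint stands for the part that bears it (a point fixed in the world has none). Each returns a list of dicts, best first, with "confidence" (0 to 1); they miss things now and then, are a little off and sometimes report something else, mostly with a low value. They report only what shows in the picture. A call takes as long as a camera call. They do not tell look-alikes from the thing itself.
- finder.recognise(camera, name): "at" ([x, y, z] in m, in world coordinates, good to about 4 mm: the middle of the surface that is visible of it).
- finder.outline_of(camera, name): "pixels" (400x640 bool, what is visible of it).
The state is a dict: "time_s": time; "joint_positions": joint angles; "qvel": joint speeds; "tau": joint torques, N m; "position": TCP position; "tcp_rot": TCP orientation; "force": force on the tool from outside, world axes, zero at the start; "moment": the same for the moment, N m; "opening": opening from 0.0 (shut) to 1.0 (fully open); "grasp_force": force on a finger pad.
Only numpy, scipy, OpenCV 4.12 (cv2) and the standard library are available. Lean on these libraries where they do the work, as an engineer would, in place of code of your own. Each camera call takes 0.05 s, during which the arm holds its last target. There are 200 camera calls.

### The job

Close up the drive housing of the gem polisher after service: first push its side door fully shut so that it snaps onto its catch, then pick up the rectangular cover plate by its grip bar and hold it level over the opening on top of the housing, about a centimetre clear of it and not touching, with all four plate holes lined up over the four threaded holes so that someone can start the screws. Finish while still holding it there, steady, without setting it down, and leave the lap disc, the lidded box and the bottle where they are.

Things in the scene. Friction and masses are not known exactly. Their poses are not given: they have to be found in the camera images.
- housing: Grey box fixed to the bench, 170 (x) x 130 (y) x 130 (z) mm, on the robot's right. Origin at the centre of its underside, z up. Its top is a flat flange with an 80 x 50 mm rectangular opening (long side along x) in the middle. The door covers its +y side (towards the robot's left).
- opening_center (a point): Centre of the opening, in the plane of the flange's top face (130 mm above the bench); axes as the housing's.
- thread0 (a point): Threaded hole 0 in the flange's top face: 6 mm dark hole in a 12 mm brass ring. In the opening_center frame the holes are numbered 0 to 3 at (x, y) = (50, 35), (-50, 35), (-50, -35), (50, -35) mm.
- thread1 (a point): Threaded hole 1 in the flange's top face: 6 mm dark hole in a 12 mm brass ring. In the opening_center frame the holes are numbered 0 to 3 at (x, y) = (50, 35), (-50, 35), (-50, -35), (50, -35) mm.
- thread2 (a point): Threaded hole 2 in the flange's top face: 6 mm dark hole in a 12 mm brass ring. In the opening_center frame the holes are numbered 0 to 3 at (x, y) = (50, 35), (-50, 35), (-50, -35), (50, -35) mm.
- thread3 (a point): Threaded hole 3 in the flange's top face: 6 mm dark hole in a 12 mm brass ring. In the opening_center frame the holes are numbered 0 to 3 at (x, y) = (50, 35), (-50, 35), (-50, -35), (50, -35) mm.
- door (a joint): Opening angle of the white side door, rad: 0 is fully shut, starts at 0.45 to 0.9, stop at 1.3. The door stays where it is left (hinge friction 0.03 N m). A spring ball catch near its free edge resists from about 0.09 rad to 0.04, needing a push of about 10 N near the free edge, then lets the door snap in and holds it shut at 0.
- door_hinge (a point): Point on the hinge line (vertical, fixed) level with the door's top edge, 118 mm above the bench; in the housing frame at x = 78, y = 65 mm, the end far from the robot. Its axes turn with the door: the panel runs 156 mm along its -x, is 6 mm thick (y = 0 to +6 mm) and 112 mm high; +y points outwards. At angle a the panel points along the housing's -x turned by -a about z (clockwise from above).
- door_edge (a point): Top outer corner of the door at its free edge (the end nearer the robot when shut), 156 mm from the hinge line; moves with the door. Below it a black pull button, 14 mm across, sticks out 14 mm from the outer face, 130 mm from the hinge and 77 mm below the top edge. Shut, the panel's inner face lies on the housing's +y side.
- cover: Cover plate lying flat on the bench: grey-painted metal like the housing, 120 (x) x 90 (y) x 5 mm, about 0.22 kg, with a black grip bar standing on its middle, 60 mm along x, 14 mm wide in y, from 5 to 40 mm above the underside. Origin at the centre of the underside, z up; its centre of mass is on the bar's middle. It looks the same turned by half a turn, and may be fitted either way round.
- cover_hole0 (a point): Centre of through hole 0 of the cover (10 mm diameter), in the plane of its underside. In the cover's frame the holes are numbered 0 to 3 at (x, y) = (50, 35), (-50, 35), (-50, -35), (50, -35) mm.
- cover_hole1 (a point): Centre of through hole 1 of the cover (10 mm diameter), in the plane of its underside. In the cover's frame the holes are numbered 0 to 3 at (x, y) = (50, 35), (-50, 35), (-50, -35), (50, -35) mm.
- cover_hole2 (a point): Centre of through hole 2 of the cover (10 mm diameter), in the plane of its underside. In the cover's frame the holes are numbered 0 to 3 at (x, y) = (50, 35), (-50, 35), (-50, -35), (50, -35) mm.
- cover_hole3 (a point): Centre of through hole 3 of the cover (10 mm diameter), in the plane of its underside. In the cover's frame the holes are numbered 0 to 3 at (x, y) = (50, 35), (-50, 35), (-50, -35), (50, -35) mm.
- lap: Bystander: round copper-faced lap disc lying flat, 124 mm diameter, 8 mm thick, with a 32 mm hub reaching 20 mm. Origin under its centre.
- stonebox: Bystander: lidded clear plastic box, 116 x 86 x 45 mm. Origin under its centre.
- bottle: Bystander: small clear bottle with a green cap, 60 mm diameter, 130 mm tall, upright. Origin under its centre.
Mind the look-alikes: they are no part of the job. Leave any orange look-alike of the cover alone.

How it is judged (in metres and radians):
On the way, in this order (a step that is already met when the one before it is completed fails the run):
1. the door is shut on its catch (value of joint door below 0.03 rad), for 0.3 s.
2. the cover is lifted off the bench in the fingers (height (world z) of cover above 0.03 m and contact force between cover and the fingers above 1 N), for 0.2 s.
At the end, for the whole second after the job is handed in: The door is shut (under 0.03 rad). The cover is held in the fingers (over 1 N), level within 0.08 rad and still (under 20 mm/s), its underside 4 to 25 mm above the flange and not touching the housing, and each of its four holes is within 5 mm horizontally of its threaded hole (either way round) (value of joint door below 0.03 rad and ((horizontal distance between cover_hole0 and thread0 below 0.005 m and horizontal distance between cover_hole1 and thread1 below 0.005 m and horizontal distance between cover_hole2 and thread2 below 0.005 m and horizontal distance between cover_hole3 and thread3 below 0.005 m) or (horizontal distance between cover_hole0 and thread2 below 0.005 m and horizontal distance between cover_hole1 and thread3 below 0.005 m and horizontal distance between cover_hole2 and thread0 below 0.005 m and horizontal distance between cover_hole3 and thread1 below 0.005 m)) and z of cover in the frame of opening_center between 0.004 and 0.025 m and angle between cover's own z axis and vertical below 0.08 rad and linear speed of cover below 0.02 m/s and contact force between cover and housing below 0.05 N and contact force between cover and the fingers above 1 N); the arm keeps its last pose, push and grip.
It fails at once if the lap disc is moved more than 30 mm (distance of lap from where it was at the start of the episode above 0.03 m or angle between lap's own z axis and vertical above 0.4 rad).
It fails at once if the lidded box is moved more than 30 mm (distance of stonebox from where it was at the start of the episode above 0.03 m or angle between stonebox's own z axis and vertical above 0.4 rad).
It fails at once if the bottle is moved more than 30 mm or tipped (distance of bottle from where it was at the start of the episode above 0.03 m or angle between bottle's own z axis and vertical above 0.4 rad).
It also fails if it takes over 58 s, if anything falls off the work surface, if the arm or the gripper's body presses on something with over 40 N, if the wrist force passes 120 N, or if a joint passes its speed limit or range.

## Working session

There is one attempt and no reset: what is moved stays moved. The work goes in short steps, Python scripts to look and compute and a tool call to move; the robot and the scene stay as the last step left them, time stands still between calls to the robot, and variables do not carry over. Pictures are saved under pics/ and viewed, at most 10 in all, crops included, and the job is handed in when it is done.

Besides the shell and the picture viewer there is one more tool, called after "Request:" as name(argument=value, ...), one argument or row to a line, values as JSON. play_rows: Moves the arm, as the interface text tells. Its arguments: {"type":"object","properties":{"motion":{"type":"array"},"fingers":{"type":"number"}},"required":["motion"]}

```bash
mkdir -p pics; cat > h.py <<'E'
from rig import bot, imaging, finder
import numpy as np, cv2
def cap(n,save=None):
    c=imaging.capture(n)
    if save: cv2.imwrite('pics/'+save,c['frame'][:,:,::-1])
    return c
def proj(c,X):
    K,R,t=map(np.array,(c['camera_matrix'],c['R'],c['t']))
    p=(np.atleast_2d(X)@R.T+t)@K.T
    return p[:,:2]/p[:,2:]
def back(c,uv,z):
    K,R,t=map(np.array,(c['camera_matrix'],c['R'],c['t']))
    uv=np.atleast_2d(uv).astype(float)
    d=np.c_[uv,np.ones(len(uv))]@np.linalg.inv(K).T@R
    o=-R.T@t
    return o+d*((z-o[2])/d[:,2])[:,None]
E
python3 - <<'E'
from h import *
a=cap('top','top0.png');b=cap('scene','scene0.png')
cv2.imwrite('pics/both.png',cv2.resize(np.vstack([a['frame'],b['frame']])[:,:,::-1],(480,600)))
for cam in('top','scene'):
  for n in('housing','door','cover','lap','stonebox','bottle','cover_hole0','thread0','opening_center','door_edge','door_hinge'):
    try: print(cam,n,[(np.round(d['at'],3).tolist(),round(d['confidence'],2)) for d in finder.recognise(cam,n)[:5]])
    except Exception as e: print(cam,n,e)
s=bot.read_state();print(s)
print(a['t'],a['R'])
E
```

```text
top housing [([0.497, -0.174, 0.131], 0.83)]
top door [([0.503, -0.075, 0.094], 0.92)]
top cover [([0.388, 0.201, 0.003], 0.95), ([0.482, 0.379, 0.009], 0.83), ([0.53, 0.537, 0.008], 0.69), ([0.5, -0.067, 0.095], 0.65)]
top lap [([0.595, 0.157, 0.008], 0.75)]
top stonebox [([0.496, -0.177, 0.129], 0.72), ([0.679, 0.357, 0.043], 0.59)]
top bottle [([0.783, 0.061, 0.09], 0.9)]
top cover_hole0 [([0.529, 0.533, 0.004], 0.88), ([0.388, 0.199, 0.006], 0.88), ([0.482, 0.375, 0.005], 0.85)]
top thread0 [([0.493, -0.176, 0.13], 0.98)]
top opening_center [([0.5, -0.174, 0.129], 0.92)]
top door_edge [([0.501, -0.068, 0.089], 0.85)]
top door_hinge [([0.499, -0.072, 0.095], 0.78), ([0.595, 0.158, 0.007], 0.57), ([0.5, -0.176, 0.128], 0.15)]
scene housing [([0.503, -0.149, 0.1], 0.79)]
scene door [([0.511, -0.073, 0.071], 0.82), ([0.486, 0.388, 0.003], 0.56)]
scene cover [([0.485, 0.382, 0.008], 0.96), ([0.393, 0.208, 0.003], 0.93), ([0.538, 0.54, 0.006], 0.73)]
scene lap [([0.595, 0.165, 0.015], 0.9)]
scene stonebox [([0.689, 0.361, 0.044], 0.69)]
scene bottle [([0.803, 0.078, 0.084], 0.84)]
scen
[... 612 characters left out ...]
94474]), 'tau': array([ 6.46782300e-04, -4.40018964e+01, -1.76985759e+01,  6.34724647e-02,
        5.03625884e-02, -1.01407574e-05]), 'position': array([0.22760884, 0.58207292, 0.2395608 ]), 'tcp_rot': array([[-9.31326796e-01,  3.64184564e-01,  3.96050779e-05],
       [ 3.64184565e-01,  9.31326797e-01,  4.61497653e-06],
       [-3.52045672e-05,  1.87216094e-05, -9.99999999e-01]]), 'force': array([-0.0447887 , -0.23585156,  0.21307909]), 'moment': array([ 0.0084791 , -0.02039877,  0.01402147]), 'grasp_force': 0.0, 'opening': 1.00322135236573}
[0.13827271 0.60618974 1.11419747] [[-0.01218759 -0.99935235 -0.03385773]
 [-0.98869548  0.01710429 -0.14895869]
 [ 0.14944133  0.03165954 -0.98826361]]
```

View pics/top0.png

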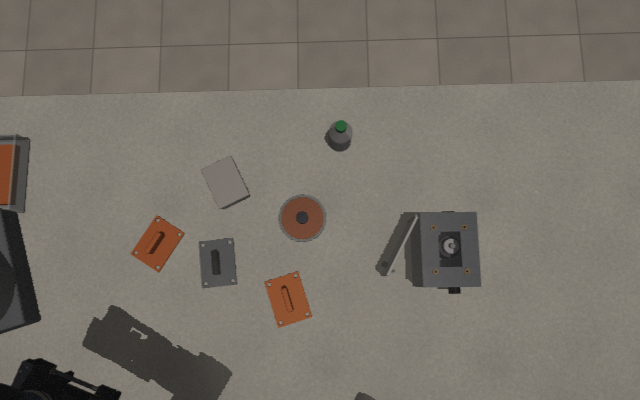

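View pics/scene0.png

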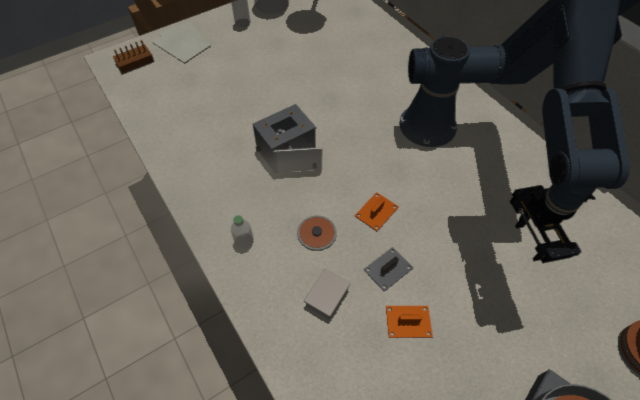

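Top view: the grey plate with the black bar is at (217,263). The possible mix-ups are the orange plates at (158,244) and (288,298), and the grey stonebox at (226,182). I choose (217,263). In the scene view the grey plate is at (388,268) and the housing at (285,128), with the door open at (298,160). Next is a close crop to check the choice and measure the fits.

```bash
python3 - <<'E'
from h import *
a=cap('top');f=a['frame']
A=cv2.resize(f[225:300,185:285],None,fx=5,fy=5,interpolation=cv2.INTER_CUBIC)[:, :250]
B=cv2.resize(f[200:300,365:490],None,fx=4,fy=4,interpolation=cv2.INTER_CUBIC)
o=np.zeros((400,750,3),np.uint8);o[:375,:250]=A;o[:400,250:750]=B
cv2.imwrite('pics/crop1.png',o[:,:,::-1])
print(a['camera_matrix'])
ms=finder.outline_of('top','cover')
for m in ms[:4]:
  p=m['pixels'].astype(np.uint8); ys,xs=np.nonzero(p)
  if len(xs)==0: continue
  r=cv2.minAreaRect(np.c_[xs,ys].astype(np.float32)); bp=back(a,cv2.boxPoints(r),0.005)
  print(m['confidence'],r,np.round(bp[:,:2],4).tolist(),bp[:,:2].mean(0))
# brass: threads
for (x0,y0,x1,y1,z) in((415,205,485,295,.13),):
  h=cv2.cvtColor(f,cv2.COLOR_RGB2HSV)[y0:y1,x0:x1]
  mask=((h[...,1]>90)).astype(np.uint8)
  n,l,st,ce=cv2.connectedComponentsWithStats(mask)
  for i in range(1,n):
    if st[i,4]>5: print(st[i,4],ce[i]+[x0,y0],np.round(back(a,ce[i]+[x0,y0],z),4))
E
```

```text
[[464.0964568    0.         312.88413924]
 [  0.         464.0964568  208.58263126]
 [  0.           0.           1.        ]]
0.85 ((287.845947265625, 299.1243591308594), (49.40642547607422, 36.68721389770508), 72.89727020263672) [[0.4306, 0.2599], [0.4567, 0.1703], [0.3388, 0.1347], [0.3132, 0.2229]] [0.38480333 0.19695168]
0.82 ((156.96151733398438, 243.3076629638672), (34.66876220703125, 48.81361770629883), 33.690067291259766) [[0.5038, 0.6093], [0.609, 0.5424], [0.5572, 0.4645], [0.4534, 0.5317]] [0.53082502 0.5369822 ]
0.73 ((216.88235473632812, 262.5294189453125), (47.28892135620117, 35.24739074707031), 85.42607879638672) [[0.5365, 0.4311], [0.5424, 0.3396], [0.4219, 0.3282], [0.4158, 0.4184]] [0.47915423 0.37933855]
0.24 ((224.60003662109375, 183.20001220703125), (47.404640197753906, 34.882659912109375), 63.43495178222656) [[0.7239, 0.4333], [0.7648, 0.3506], [0.6492, 0.293], [0.6093, 0.3746]] [0.68678848 0.36284863]
16 [432.8125 227.0625] [[ 0.5482 -0.1476  0.13  ]]
16 [463.625  226.6875] [[ 0.5479 -0.2175  0.13  ]]
17 [435.         271.05882353] [[ 0.4483 -0.1475  0.13  ]]
19 [466.78947368 270.89473684] [[ 0.4477 -0.2185  0.13  ]]
```

View pics/crop1.png

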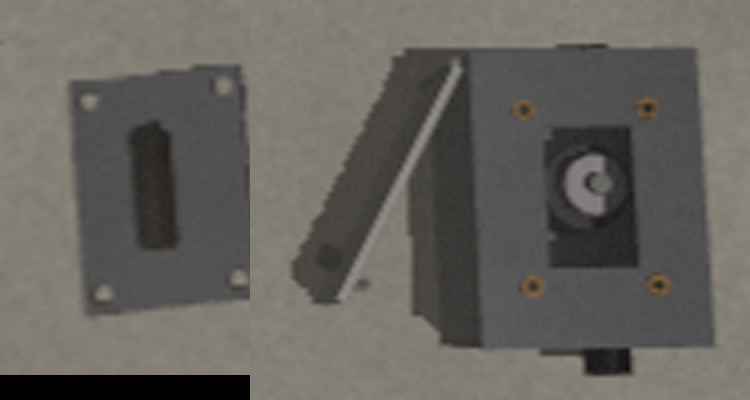

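The crop confirms the grey plate, with its black bar and four light holes. The threads fit a 100 x 70 mm pattern with centre (0.498,-0.183) and yaw 0. The door is at about 0.52 rad, and its free end sits at full-image pixel (388,274). I'm moving to the door with the fingers closed.

Careful with the scale: turns go in shares of pi/2 rad. That gives: -21.4 degrees / 90 = -0.2378.

Request:
play_rows(
  motion=[
    [[-0.216,-0.212,0,0,0,-0.2378],[-0.216,-0.212,0,0,0,-0.2378],[-0.216,-0.212,0,0,0,-0.2378],[-0.216,-0.212,0,0,0,-0.2378],[-0.216,-0.212,0,0,0,-0.2378],[-0.216,-0.212,0,0,0,-0.2378],[-0.216,-0.212,0,0,0,-0.2378],[-0.216,-0.212,0,0,0,-0.2378]],
  ],
  fingers=0,
)

```text
time_s: 1.97
position: [0.3529, 0.3021, 0.2397]
tcp_rot: [[-1.0, 0.002, 0.001], [0.002, 1.0, -0.002], [-0.001, -0.002, -1.0]]
force: [0.1, 1.0, -0.1]
opening: 0.482
grasp_force: 0.0
```

Request:
play_rows(
  motion=[
    [[-0.122,-0.274,0,0,0,0],[-0.122,-0.274,0,0,0,0],[-0.122,-0.274,0,0,0,0],[-0.122,-0.274,0,0,0,0],[-0.122,-0.274,0,0,0,0],[-0.122,-0.274,0,0,0,0],[-0.122,-0.274,0,0,0,0],[-0.122,-0.274,0,0,0,0]],
  ],
)

```text
time_s: 2.63
position: [0.4778, 0.0264, 0.2402]
tcp_rot: [[-1.0, 0.004, 0.005], [0.004, 1.0, -0.003], [-0.005, -0.003, -1.0]]
force: [0.1, 0.5, 0.7]
opening: 0.006
grasp_force: 0.0
```

Request:
play_rows(
  motion=[
    [[0,0,0.04,0,0,0],[0,0,0.08,0,0,0],[0,0,0.11,0,0,0],[0,0,0.13,0,0,0],[0,0,0.138,0,0,0],[0,0,0.138,0,0,0]],
  ],
)

```text
time_s: 3.13
position: [0.4726, 0.0325, 0.1]
tcp_rot: [[-1.0, -0.001, -0.004], [-0.001, 1.0, 0.001], [0.004, 0.001, -1.0]]
force: [-0.3, 0.3, 0.0]
opening: 0.004
grasp_force: 0.0
```

```bash
python3 - <<'E'
from h import *
print(bot.read_state()['position'])
a=cap('top');b=cap('scene')
o=np.hstack([cv2.resize(a['frame'][180:300,340:490],(400,320)),cv2.resize(b['frame'][80:200,220:370],(400,320))])
cv2.imwrite('pics/c2.png',o[:,:,::-1])
E
```

```text
[0.47256776 0.03250209 0.10003182]
```

View pics/c2.png

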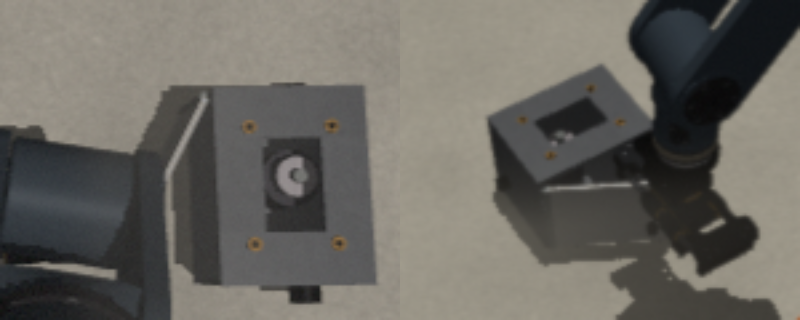

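Both views show the closed fingers outside the white door panel, at about (165,180) on the left and (640,190) on the right. I can push now.

Request:
play_rows(
  motion=[
    [[0.002,-0.02,0,0,0,0],[0.004,-0.04,0,0,0,0],[0.008,-0.055,0,0,0,0],[0.014,-0.07,0,0,0,0],[0.019,-0.08,0,0,0,0],[0.024,-0.09,0,0,0,0],[0.029,-0.1,0,0,0,0],[0.031,-0.108,0,0,0,0]],
  ],
)

```text
time_s: 3.9
position: [0.443, -0.0767, 0.1028]
tcp_rot: [[-1.0, -0.0, 0.002], [-0.0, 1.0, -0.001], [-0.002, -0.001, -1.0]]
force: [-0.1, 0.1, 0.5]
opening: 0.003
grasp_force: 0.2
```

Request:
play_rows(
  motion=[
    [[0.001,-0.006,0,0,0,0],[0.002,-0.012,0,0,0,0],[0.002,-0.018,0,0,0,0],[0.002,-0.021,0,0,0,0],[0.002,-0.022,0,0,0,0],[0.002,-0.022,0,0,0,0]],
  ],
)

```text
time_s: 4.4
position: [0.4412, -0.0984, 0.1016]
tcp_rot: [[-1.0, -0.001, 0.001], [-0.001, 1.0, -0.001], [-0.001, -0.001, -1.0]]
force: [-0.2, 1.2, -0.2]
opening: 0.007
grasp_force: 0.0
```

Request:
play_rows(
  motion=[
    [[0,-0.002,0,0,0,0],[0,-0.004,0,0,0,0],[0,-0.004,0,0,0,0],[0,-0.004,0,0,0,0],[0,-0.004,0,0,0,0]],
  ],
)

```text
time_s: 4.82
position: [0.4407, -0.0999, 0.1014]
tcp_rot: [[-1.0, 0.0, -0.0], [0.0, 1.0, 0.003], [0.0, 0.003, -1.0]]
force: [4.5, 9.6, 1.5]
opening: 0.006
grasp_force: 4.5
```

Request:
play_rows(
  motion=[
    [[0,-0.003,0,0,0,0],[0,-0.003,0,0,0,0],[0,-0.003,0,0,0,0],[0,-0.003,0,0,0,0]],
  ],
)

```text
time_s: 5.15
position: [0.4406, -0.1002, 0.1014]
tcp_rot: [[-1.0, 0.002, -0.001], [0.002, 1.0, 0.007], [0.001, 0.007, -1.0]]
force: [7.6, 20.7, 3.5]
opening: 0.003
grasp_force: 10.3
```

It is against a hard stop at 20 N with no further motion. Now I retreat and look.

Request:
play_rows(
  motion=[
    [[0,0.02,0,0,0,0],[0,0.05,0,0,0,0],[0,0.08,-0.02,0,0,0],[0,0.11,-0.06,0,0,0],[0,0.15,-0.1,0,0,0],[0,0.19,-0.14,0,0,0],[0,0.23,-0.14,0,0,0],[0,0.27,-0.14,0,0,0]],
  ],
  fingers=0.07,
)

```text
time_s: 5.82
position: [0.4421, 0.1393, 0.24]
tcp_rot: [[-1.0, 0.0, 0.006], [0.0, 1.0, -0.0], [-0.006, -0.0, -1.0]]
force: [1.0, 0.6, 0.7]
opening: 0.53
grasp_force: 0.0
```

To row units: -5.4 degrees / 90 = -0.06.

Request:
play_rows(
  motion=[
    [[-0.038,0.209,0,0,0,-0.06],[-0.038,0.209,0,0,0,-0.06],[-0.038,0.209,0,0,0,-0.06],[-0.038,0.209,0,0,0,-0.06],[-0.038,0.209,0,0,0,-0.06],[-0.038,0.209,0,0,0,-0.06],[-0.038,0.209,0,0,0,-0.06],[-0.038,0.209,0,0,0,-0.06]],
  ],
)

```text
time_s: 6.48
position: [0.4777, 0.3466, 0.2363]
tcp_rot: [[-0.995, -0.096, -0.002], [-0.096, 0.995, -0.002], [0.002, -0.001, -1.0]]
force: [-0.3, 0.5, 0.5]
opening: 0.807
grasp_force: 0.0
```

```bash
python3 - <<'E'
from h import *
s=bot.read_state();print(s['position'],s['tcp_rot'])
a=cap('top');w=cap('wrist')
np.savez('w.npz',**w)
o=np.zeros((400,800,3),np.uint8);o[:,:]=0
o[:320,:320]=cv2.resize(a['frame'][195:295,390:490],(320,320));o[:300,320:]=cv2.resize(w['frame'],(480,300))
cv2.imwrite('pics/c3.png',o[:,:,::-1])
print(w['camera_matrix'],w['R'],w['t'])
E
```

```text
[0.47765161 0.34663467 0.23631629] [[-0.99535606 -0.09624724 -0.00166632]
 [-0.09624464  0.99535647 -0.00157373]
 [ 0.00181005 -0.00140604 -0.99999737]]
[[309.70691629   0.         320.49396481]
 [  0.         309.70691629 197.49262343]
 [  0.           0.           1.        ]] [[-0.09358714  0.99560958 -0.00173404]
 [ 0.95462862  0.09022923  0.28380079]
 [ 0.28271124  0.02490474 -0.9588817 ]] [-0.29922448 -0.520665    0.2450194 ]
```

View pics/c3.png

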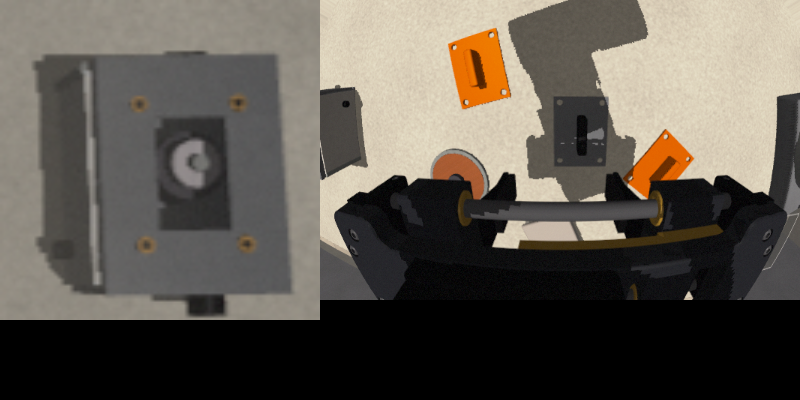

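The left view shows the door shut: its white panel edge at about x=92 runs parallel along the flange. The right (wrist) view shows the grey cover at full-image pixel (347,176). I'll refine its pose with the fisheye model.

```bash
cat >> h.py <<'E'
def wback(c,uv,z):
    K,R,t=map(np.array,(c['camera_matrix'],c['R'],c['t']))
    p=(np.atleast_2d(uv).astype(float)-K[:2,2])/K[0,0]; r=np.linalg.norm(p,axis=1)
    d=np.c_[p*(np.sin(r)/np.maximum(r,1e-9))[:,None],np.cos(r)]@R
    o=-R.T@t
    return o+d*((z-o[2])/d[:,2])[:,None]
E
python3 - <<'E'
from h import *
w=cap('wrist');f=w['frame']
g=cv2.cvtColor(f,cv2.COLOR_RGB2GRAY)
for m in finder.outline_of('wrist','cover'):
  p=m['pixels'].astype(np.uint8); ys,xs=np.nonzero(p)
  if not(300<xs.mean()<390): continue
  h=cv2.convexHull(np.c_[xs,ys].astype(np.int32))
  P=wback(w,h[:,0],.005)[:,:2]
  r=cv2.minAreaRect((P*1000).astype(np.float32));print(m['confidence'],r,np.round(cv2.boxPoints(r),1).tolist())
# holes: bright blobs inside plate box
x0,y0,x1,y1=308,125,386,225
s=g[y0:y1,x0:x1]
print(np.percentile(s,[5,25,50,75,95]))
for (u,v) in((320,136),(373,136),(317,213),(376,213)):
  q=g[v-9:v+10,u-9:u+10].astype(float)
  k=g[v-9:v+10,u-9:u+10]
  t,mk=cv2.threshold(k,0,1,cv2.THRESH_OTSU)
  n,l,st,ce=cv2.connectedComponentsWithStats(mk)
  for i in range(1,n): print((u,v),t,st[i,4],ce[i]+[u-9,v-9],np.round(wback(w,ce[i]+[u-9,v-9],.004)[0,:2],4))
bm=(cv2.GaussianBlur(s,(3,3),0)<25).astype(np.uint8)
n,l,st,ce=cv2.connectedComponentsWithStats(bm)
for i in range(1,n):
  if st[i,4]>40: print('bar',st[i],ce[i]+[x0,y0],np.round(wback(w,ce[i]+[x0,y0],.03)[0,:2],4))
cv2.imwrite('pics/c4.png',cv2.resize(f[110:240,290:400],None,fx=4,fy=4)[:,:,::-1])
E
```

```text
0.59 ((479.81011962890625, 379.1841735839844), (121.07675170898438, 91.00059509277344), 5.174723148345947) [[415.3999938964844, 419.0], [423.6000061035156, 328.3999938964844], [544.2000122070312, 339.29998779296875], [536.0, 430.0]]
[12. 49. 52. 57. 93.]
(320, 136) 66.0 47 [316.68085106 130.85106383] [0.4279 0.3358]
(320, 136) 66.0 50 [319.38 135.74] [0.4336 0.3396]
(373, 136) 76.0 58 [376.39655172 129.29310345] [0.4183 0.4085]
(373, 136) 76.0 38 [375.94736842 136.36842105] [0.4271 0.409 ]
(317, 213) 69.0 109 [311.2293578  214.20183486] [0.5352 0.3384]
(317, 213) 69.0 33 [319.66666667 213.33333333] [0.533  0.3492]
(376, 213) 69.0 112 [381.125      215.21428571] [0.5284 0.4299]
(376, 213) 69.0 30 [373.03333333 212.9       ] [0.5261 0.4186]
bar [ 35  29  14  53 651] [349.02764977 179.53917051] [0.479  0.3788]
```

View pics/c4.png

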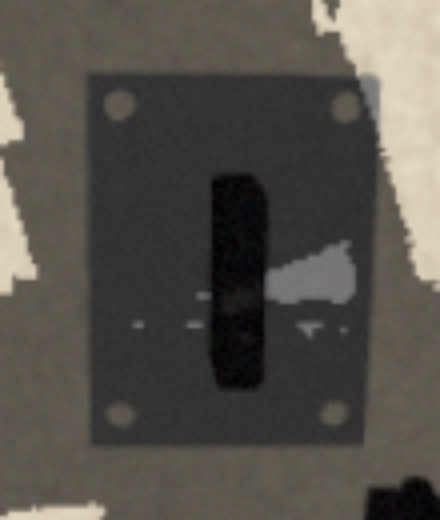

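Cover pose is (0.480, 0.379), yaw 5.5°. The mask, the holes and the top view all agree.

Request:
play_rows(
  motion=[
    [[-0.0054,0.032,0.04,0,0,0],[-0.0054,0.032,0.08,0,0,0],[-0.0054,0.032,0.12,0,0,0],[-0.0054,0.032,0.15,0,0,0],[-0.0054,0.032,0.15,0,0,0],[-0.0054,0.032,0.15,0,0,0],[-0.0054,0.032,0.15,0,0,0]],
  ],
)

```text
time_s: 7.27
position: [0.4824, 0.3793, 0.0889]
tcp_rot: [[-0.996, -0.094, 0.003], [-0.094, 0.996, 0.001], [-0.003, 0.001, -1.0]]
force: [-0.3, -0.0, -0.1]
opening: 0.804
grasp_force: 0.0
```

```bash
python3 - <<'E'
from h import *
s=bot.read_state();R=s['tcp_rot'];print(s['position'],R[:,0],R[:,2],s['opening'],R.T@(np.array([.480,.379,.029])-s['position']))
E
```

```text
[0.48236761 0.37929447 0.08889029] [-0.9956001  -0.09366463 -0.00271728] [ 0.00260225  0.00135021 -0.9999957 ] 0.8039454033539912 [ 0.00254751 -0.00013732  0.05988347]
```

Request:
play_rows(
  motion=[
    [[0.0015,0,0.02,0,0,0],[0.0015,0,0.04,0,0,0],[0.0015,0,0.052,0,0,0],[0.0015,0,0.059,0,0,0],[0.0015,0,0.059,0,0,0],[0.0015,0,0.059,0,0,0]],
  ],
)

```text
time_s: 7.77
position: [0.4802, 0.3795, 0.0292]
tcp_rot: [[-0.996, -0.095, 0.002], [-0.095, 0.996, 0.001], [-0.002, 0.001, -1.0]]
force: [0.5, -0.1, 0.1]
opening: 0.807
grasp_force: 0.0
```

Request:
play_rows(
  motion=[
    [[0,0,0,0,0,0],[0,0,0,0,0,0],[0,0,0,0,0,0],[0,0,0,0,0,0],[0,0,0,0,0,0],[0,0,0,0,0,0],[0,0,0,0,0,0],[0,0,0,0,0,0]],
  ],
  fingers=0,
)

```text
time_s: 8.43
position: [0.4793, 0.3792, 0.028]
tcp_rot: [[-0.995, -0.095, -0.0], [-0.095, 0.995, -0.0], [0.0, -0.0, -1.0]]
force: [-0.1, 0.1, 0.1]
opening: 0.285
grasp_force: 0.0
```

Request:
play_rows(
  motion=[
    [[0,0,0,0,0,0],[0,0,0,0,0,0],[0,0,0,0,0,0],[0,0,0,0,0,0],[0,0,0,0,0,0],[0,0,0,0,0,0]],
  ],
)

```text
time_s: 8.93
position: [0.4793, 0.3792, 0.028]
tcp_rot: [[-0.995, -0.095, -0.0], [-0.095, 0.995, -0.0], [0.0, -0.0, -1.0]]
force: [0.6, -0.1, 0.3]
opening: 0.155
grasp_force: 30.0
```

Request:
play_rows(
  motion=[
    [[0,0,-0.01,0,0,0],[0,0,-0.03,0,0,0],[0,0,-0.06,0,0,0],[0,0,-0.1,0,0,0],[0,0,-0.14,0,0,0],[0,0,-0.18,0,0,0],[0,0,-0.21,0,0,0],[0,0,-0.21,0,0,0]],
  ],
)

```text
time_s: 9.6
position: [0.4828, 0.3812, 0.2463]
tcp_rot: [[-0.995, -0.095, 0.013], [-0.095, 0.995, 0.007], [-0.014, 0.006, -1.0]]
force: [2.5, 0.1, -1.2]
opening: 0.159
grasp_force: 30.0
```

To row units: 5.4 degrees / 90 = 0.06.

Request:
play_rows(
  motion=[
    [[0.001,-0.02,0,0,0,0.0111],[0.004,-0.055,0,0,0,0.0222],[0.006,-0.092,0,0,0,0.0333],[0.008,-0.13,0,0,0,0.0444],[0.011,-0.17,0,0,0,0.06],[0.013,-0.21,0,0,0,0.06],[0.016,-0.25,0,0,0,0.06],[0.018,-0.285,0,0,0,0.06]],
  ],
)

```text
time_s: 10.27
position: [0.487, 0.0916, 0.2374]
tcp_rot: [[-1.0, -0.0, -0.002], [-0.0, 1.0, -0.0], [0.002, -0.0, -1.0]]
force: [0.3, -0.3, -2.6]
opening: 0.156
grasp_force: 30.0
```

Request:
play_rows(
  motion=[
    [[-0.001,-0.04,0,0,0,0],[-0.003,-0.08,0,0,0,0],[-0.004,-0.12,0,0,0,0],[-0.005,-0.16,0,0,0,0],[-0.006,-0.2,0,0,0,0],[-0.008,-0.24,0,0,0,0],[-0.009,-0.265,0,0,0,0],[-0.009,-0.277,0,0,0,0]],
  ],
)

```text
time_s: 10.93
position: [0.4974, -0.1869, 0.2375]
tcp_rot: [[-1.0, 0.003, -0.0], [0.003, 1.0, -0.001], [0.0, -0.001, -1.0]]
force: [-0.9, -0.1, -1.9]
opening: 0.157
grasp_force: 30.0
```

Request:
play_rows(
  motion=[
    [[0,0,0,0,0,0],[0,0,0,0,0,0],[0,0,0,0,0,0],[0,0,0,0,0,0],[0,0,0,0,0,0]],
  ],
)

```text
time_s: 11.35
position: [0.4975, -0.1814, 0.238]
tcp_rot: [[-1.0, -0.003, -0.001], [-0.003, 1.0, 0.001], [0.001, 0.001, -1.0]]
force: [0.7, -0.3, -1.9]
opening: 0.156
grasp_force: 30.0
```

```bash
python3 - <<'E'
from h import *
s=bot.read_state();print(s['time_s'],s['position'],s['tcp_rot'],s['grasp_force'])
w=cap('wrist');b=cap('scene');a=cap('top')
for n,c in(('wrist',w),('scene',b),('top',a)): print(n,[(np.round(d['at'],3).tolist(),round(d['confidence'],2)) for d in finder.recognise(n,'cover')[:4]])
o=np.zeros((600,800,3),np.uint8)
o[:300,:480]=cv2.resize(w['frame'],(480,300))
o[300:,:400]=cv2.resize(a['frame'][180:300,340:500],(400,300));o[300:,400:]=cv2.resize(b['frame'][60:180,210:370],(400,300))
cv2.imwrite('pics/c5.png',o[:,:,::-1])
E
```

```text
11.35 [ 0.49749273 -0.18138984  0.23802181] [[-9.99995541e-01 -2.94169981e-03 -5.14389703e-04]
 [-2.94202754e-03  9.99995469e-01  6.37534556e-04]
 [ 5.12511937e-04  6.39045062e-04 -9.99999664e-01]] 29.999634590931237
wrist [([0.388, 0.187, 0.009], 0.71), ([0.468, -0.182, 0.216], 0.58), ([0.56, 0.486, 0.005], 0.53), ([0.434, -0.113, 0.118], 0.16)]
scene [([0.524, -0.168, 0.216], 0.86), ([0.394, 0.205, 0.003], 0.78), ([0.534, 0.54, 0.01], 0.73)]
top [([0.389, 0.203, 0.001], 0.92), ([0.528, 0.535, 0.006], 0.86), ([0.511, -0.155, 0.215], 0.61)]
```

View pics/c5.png

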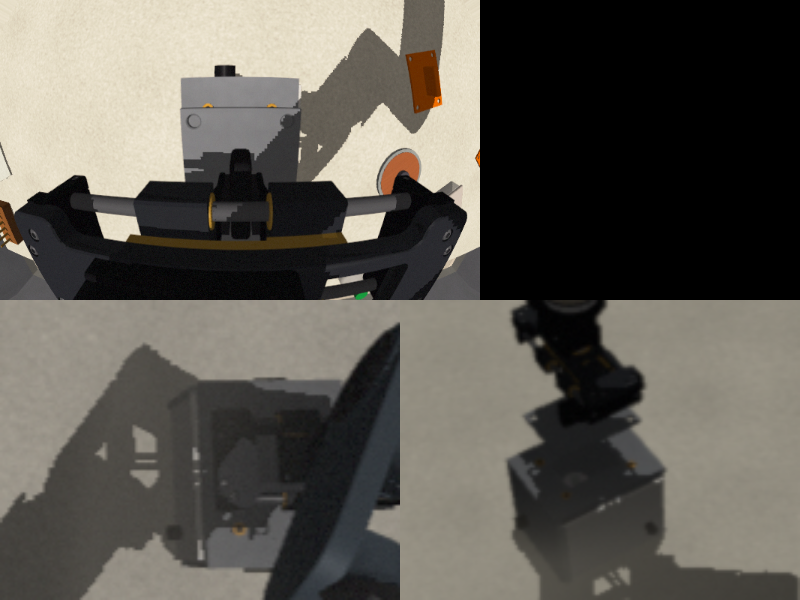

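The wrist view shows the held cover with its holes at about (194,121) and (290,118) in the crop. Brass threads 1 and 2 are half hidden behind the plate edge at (208,106) and (272,106). I'll shift +x by 40 mm to see them and measure the threads and the plate in the same frame.

Request:
play_rows(
  motion=[
    [[-0.02,0,0,0,0,0],[-0.04,0,0,0,0,0],[-0.04,0,0,0,0,0],[-0.04,0,0,0,0,0],[-0.04,0,0,0,0,0],[-0.04,0,0,0,0,0],[-0.04,0,0,0,0,0]],
  ],
)

```text
time_s: 12.23
position: [0.5368, -0.183, 0.2379]
tcp_rot: [[-1.0, -0.0, -0.001], [-0.0, 1.0, 0.0], [0.001, 0.0, -1.0]]
force: [-1.9, -0.2, -2.1]
opening: 0.158
grasp_force: 30.0
```

```bash
python3 - <<'E'
from h import *
s=bot.read_state();print(s['position'],s['tcp_rot'][:,0])
w=cap('wrist');f=w['frame'];np.savez('w2.npz',**w)
h=cv2.cvtColor(f,cv2.COLOR_RGB2HSV)
mask=((h[...,1]>120)&(h[...,0]<30)&(h[...,2]>60)).astype(np.uint8);mask[230:]=0
n,l,st,ce=cv2.connectedComponentsWithStats(mask)
for i in range(1,n):
  if 8<st[i,4]<800: print('brass',st[i],np.round(wback(w,ce[i],.13)[0],4))
cv2.imwrite('pics/c6.png',cv2.resize(f[60:240,200:440],None,fx=3,fy=3,interpolation=cv2.INTER_CUBIC)[:,:,::-1])
E
```

```text
[ 0.53681051 -0.18301161  0.23790527] [-9.99999490e-01 -3.67712540e-04  9.41160018e-04]
brass [271  90  15  15 146] [ 0.4489 -0.2174  0.13  ]
brass [358  90  15  15 143] [ 0.449  -0.1472  0.13  ]
```

View pics/c6.png

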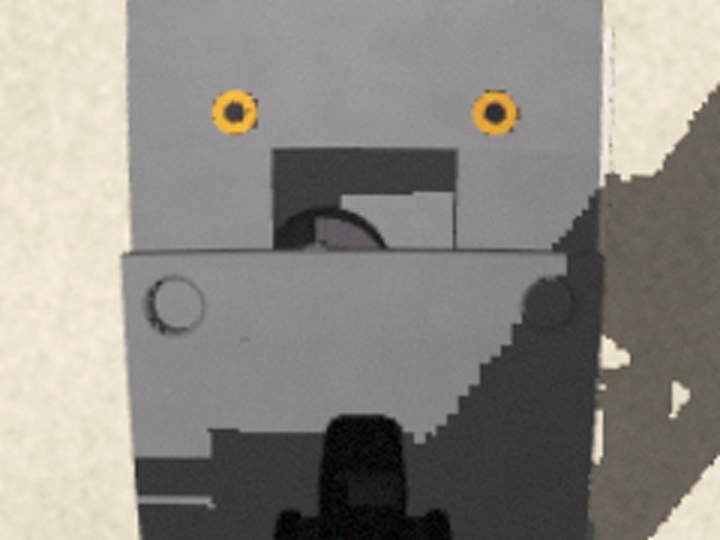

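The threads show clearly at full-image pixels (278,97) and (365,97), giving centre (0.499,-0.182) and yaw 0, which agrees with the top view. The cover holes are at about (258.5,161.8) and (383,161), and its edge corners at (241,144.7) and (401,144.7).

```bash
python3 - <<'E'
from h import *
w=dict(np.load('w2.npz'))
for z in(.213,.215):print(z,np.round(wback(w,[[258.5,161.8],[383,161],[240.8,144.7],[401.3,144.7]],z),4).tolist())
print(bot.read_state()['position'])
E
```

```text
0.213 [[0.488, -0.218, 0.213], [0.4876, -0.1476, 0.213], [0.478, -0.2279, 0.213], [0.478, -0.1373, 0.213]]
0.215 [[0.4876, -0.2176, 0.215], [0.4872, -0.148, 0.215], [0.4777, -0.2274, 0.215], [0.4778, -0.1379, 0.215]]
[ 0.5369571  -0.18309436  0.23798906]
```

Request:
play_rows(
  motion=[
    [[0.015,0,0,0,0,0],[0.03,0,0,0,0,0],[0.0385,0,0,0,0,0],[0.0385,0,0,0,0,0],[0.0385,0,0.01,0,0,0],[0.0385,0,0.025,0,0,0],[0.0385,0,0.04,0,0,0],[0.0385,0,0.04,0,0,0]],
  ],
)

```text
time_s: 12.95
position: [0.4982, -0.1824, 0.1951]
tcp_rot: [[-1.0, -0.001, -0.004], [-0.001, 1.0, 0.003], [0.004, 0.003, -1.0]]
force: [-1.5, 0.2, -2.4]
opening: 0.157
grasp_force: 30.0
```

Request:
play_rows(
  motion=[
    [[0,0,0.008,0,0,0],[0,0,0.016,0,0,0],[0,0,0.022,0,0,0],[0,0,0.026,0,0,0],[0,0,0.026,0,0,0],[0,0,0.026,0,0,0],[0,0,0.026,0,0,0],[0,0,0.026,0,0,0]],
  ],
)

```text
time_s: 13.62
position: [0.4995, -0.1834, 0.1725]
tcp_rot: [[-1.0, -0.001, 0.001], [-0.001, 1.0, -0.001], [-0.001, -0.001, -1.0]]
force: [-0.8, 0.1, -1.6]
opening: 0.156
grasp_force: 30.0
```

```bash
python3 - <<'E'
from h import *
s=bot.read_state();print(s['position'],s['tcp_rot'],s['grasp_force'],s['force'],s['qvel'])
w=cap('wrist');b=cap('scene');np.savez('w3.npz',**w)
print(bot.read_state()['position'])
o=np.hstack([cv2.resize(w['frame'][60:240,200:440],(400,300),interpolation=cv2.INTER_CUBIC),cv2.resize(b['frame'][70:190,210:370],(400,300),interpolation=cv2.INTER_CUBIC)])
cv2.imwrite('pics/c7.png',o[:,:,::-1])
E
```

```text
[ 0.49948432 -0.18339468  0.17247162] [[-9.99999302e-01 -7.62055368e-04  9.03117441e-04]
 [-7.62582563e-04  9.99999539e-01 -5.83549797e-04]
 [-9.02672327e-04 -5.84238091e-04 -9.99999422e-01]] 29.99959266744554 [-0.83456117  0.08518464 -1.5633497 ] [ 0.01920536 -0.10568874 -0.06454015 -0.09377848  0.05375771  0.00470195]
[ 0.4993877  -0.1833641   0.17243425]
```

View pics/c7.png

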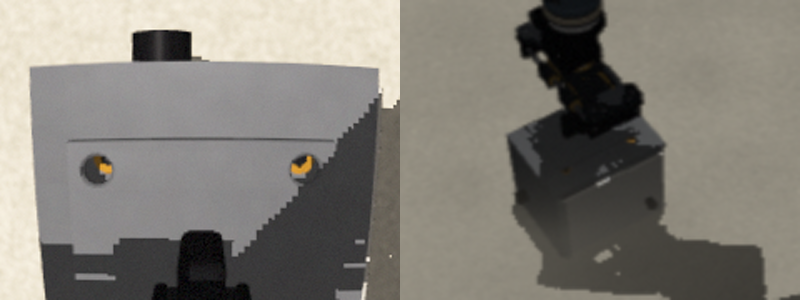

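```bash
python3 - <<'E'
from h import *
w=dict(np.load('w3.npz'))
px=lambda p:np.array(p)*[.6,.6]+[200,60]
print(np.round(wback(w,px([[97,169],[304.5,168.5]]),.1495),4), 'edge',np.round(wback(w,px([[67,139.5],[334,139.5]]),.1495),4))
f=w['frame'];h=cv2.cvtColor(f,cv2.COLOR_RGB2HSV)
m=((h[...,1]>120)&(h[...,0]<30)&(h[...,2]>60)).astype(np.uint8)
m[:150]=0;m[172:]=0
n,l,st,ce=cv2.connectedComponentsWithStats(m)
for i in range(1,n):
  if 3<st[i,4]<300: print(st[i],np.round(wback(w,ce[i],.13)[0],4))
E
```

```text
[[ 0.4501 -0.2182  0.1495]
 [ 0.45   -0.1487  0.1495]] edge [[ 0.4399 -0.2281  0.1495]
 [ 0.4399 -0.1389  0.1495]]
[582 150  21   7  91] [0.4384 0.037  0.13  ]
[256 154  11  10  60] [ 0.4519 -0.2203  0.13  ]
[375 154  13  10  83] [ 0.4523 -0.1455  0.13  ]
```

The plate is within about 1.5 mm of the threads, 14 mm clear of the flange, level and steady, so I'm handing in.

```bash
python3 -c "
from rig import bot
print(bot.hand_in())"
```

```text
the job is handed in; nothing more can be done
None
```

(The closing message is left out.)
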